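# Load the pattern plate into the embossing bed

### The arm

A 6-joint arm with a two-finger parallel gripper is mounted at the origin on the work surface. World frame = base frame: x ahead of the robot, y to its left, z up, the work surface at z = 0. Lengths are in m, angles in degrees, forces in N, time in s.
With the tool pointing down it reaches from about 0.25 to 0.725 m from the base axis. Payload 9.7 kg.
Tool frame: the origin (TCP) lies midway between the tips of the shut fingers; the grasp point (between the pads) lies 19 mm behind it (bot.pinch_z is the distance from the TCP to the grasp point, in m); z points along the fingers, y is the direction in which the jaws open and shut (so a half turn about z gives the same grasp; the last joint's range is limited). The gripper opens to 85 mm and grips with 20 to 120 N. Pads are 22 mm wide; open, the fingers measure 114 mm over their backs; the gripper's body (76 mm by 85 mm) begins 54 mm behind the grasp point. The pads swing forward as they close: fully open they stand 13 mm farther back than shut.
Start: joints at [0, 4.979, 10.078, 95.1, 0, 90], TCP at [0.55, -0, 0.201] pointing down, gripper open.
Joint ranges: [-179.16, 179.16], [-48.56, 103.87], [-65.8, 70.77], [-126.05, 130.52], [-82.76, 87.17], [-180, 180]. Speed limits (degrees/s): [127.2, 127.2, 147.25, 180, 180, 180].

### API

Orientations are given as [roll, pitch, yaw] about the fixed x, y, z axes, in that order (R = Rz(yaw) Ry(pitch) Rx(roll)).
In Python, from workcell import bot, imaging gives the robot as it stands.
- The arm moves only by the tool servo_tool, never from a script. Its argument "moves" is a list that holds one entry, the list of rows, each a list of 7 numbers: the turn, a rotation vector about the tool's x, y, z in rad, then the shift along the tool's x, y, z in cm, then the finger opening in cm, from 0 to 8.54. A call has 1 to 12 rows; each row shifts and turns the pose as measured when the row begins, along the tool's axes as they then stand; what a row does not reach is not made up. A row lasts 1/12 s, in which the tool goes at most 41.7 mm and 7.16 degrees, less where a joint would pass 70% of its speed; a pose out of reach is approached as far as the arm can. A call is refused whole if a number of a shift passes 4.17 or a number of a turn 0.125, either way. A call with a gripper value outside its range is refused whole. The fingers move at their own pace and stop on an object; "force" is the grip in N (left out, the last holds). Time passes only in rows, so rows that do not move let the fingers close. It gives the time, the measured TCP pose, the force and the opening at its end, in the units of the state.
- bot.get_obs(): the state, without advancing time (a new reading comes with each control period).
- imaging.camera(name): name is "scene" or "side" or "wrist"; returns the picture (480x640x3 uint8, blue, green, red); there is no depth.
- imaging.calibration(name): a dict with "fx", "fy", "cx", "cy" (pixels), "camera_from_world" (4x4, takes a point from world to camera coordinates). Camera axes: x right, y down, z forward; pixel columns grow to the right and rows downward; lengths in m; the calibration is good to about 2 mm. A picture is of the moment at which its call begins: read the wrist's pose just before it. calibration takes no time and is no camera call; for the wrist camera it gives the pose at the moment of the call.
- bot.job_done(): hands the job in, once; it reports no verdict.
The state is a dict: "time": time; "q": joint angles; "qd": joint speeds; "joint_efforts": joint torques, N m; "ee_pos": TCP position; "tcp_rot": TCP orientation; "wrist_force": force on the tool from outside, world axes, zero at the start; "torque": the same for the moment, N m; "opening": finger opening in m.
Only numpy, scipy, OpenCV 4.12 (cv2) and the standard library are available. Lean on these libraries where they do the work, as an engineer would, in place of code of your own. Each camera call takes 0.05 s, during which the arm holds its last target.

### The job

Load the brass pattern plate into the press bed: press it down hard with the fingertips on its black thumb pad, against the green sprung deck it lies on, and slide it under the red bridge and the drag spring behind it, all the way home against the end stop, so that it drops flat on the channel floor and the deck pops up behind it. Then let go and move clear. Only press and push the plate, never lift it out of its channel, and leave the other things on the bench where they are.

Things in the scene. Friction and masses are not known exactly. Their poses are not given: they have to be found in the camera images.
- bed: fixed bed of an embossing press: grey casting 250 (its x) x 100 mm, z up, origin at the centre of its underside. A channel 63 mm wide runs along x, its floor 20 mm above the origin, rail tops 36 mm. The plate slides to +x, under the red bridge, to the end stop; home, the plate's origin is at bed x = 50, z = 20 mm and its rear edge 4 mm beyond the deck
- stop (a point): the middle of the end stop's face, at the channel's floor level (bed x = 105, y = 0, z = 20 mm)
- bridge (a point): the middle of the lower front edge of the red bridge across the channel (bed x = 44, y = 0, z = 33 mm). The bridge spans bed x 44 to 60 mm, its underside 13 mm above the channel floor, its top 34 mm (screws 40 mm). With the deck up the plate stands too high and butts against it
- plate: loose brass plate 110 (its x) x 60 x 8 mm, about 0.42 kg, origin at the centre of its underside; its x points to the bridge like the bed's, z up. A thumb rib 4 mm high crosses its top from x = -20 to -16 mm. It starts on the raised deck (underside 32 mm above the bed's origin) with its origin at bed x = -36 to -24 mm
- pad (a point): the middle of the black thumb pad on the plate's top face, where to press: plate x = -38 mm, y = 0, 8 mm above its underside. The pad is 32 x 50 mm and ends at the thumb rib; a fingertip in it can push forward on the rib.
- deck (a joint): how far the green sprung deck (bed x -100 to -9 mm) is pressed down, m: 0 = up, top 12 mm above the channel floor; 0.012 = flush with it. It pushes up with 8 N at the top, 15 N at the bottom; the plate's weight takes 4 N of it. The plate clears the bridge from 0.007 on (0.009 is comfortable). It stays under the plate's rear until the plate is at bed x = 46 mm, then springs up
- leaf (a joint): how far the drag spring is bent up, rad: 0 = at rest. Steel blade 36 mm wide hinged at the bridge's top, sloping down away from the bridge to a nose at bed x = 93 mm, 4 mm above the floor; the plate lifts it (about 0.1 rad when home) and it rubs on the plate with some 5 to 12 N
- spool: bystander: white thread spool, 48 mm across, 48 mm high, beside the bed; origin at the centre of its underside
- tin: bystander: aluminium wax tin, 68 mm across, 26 mm high, beside the bed; origin at the centre of its underside
- burnisher: bystander: dark wooden burnishing block 90 x 32 x 22 mm, beside the bed; origin at the centre of its underside
- mallet: bystander: hammer lying on the bench to the left (+y)
- driver: bystander: screwdriver lying on the bench to the right (-y)
- dye: bystander: amber dye bottle, 48 mm across, 100 mm high, to the left (+y)
- brush: bystander: brush lying on the bench to the right (-y)
Things that resemble listed ones, but are neither listed nor needed, are in the scene too. There is more than one size of the plate; the job needs the smallest.

How it is judged (in metres and radians):
On the way, in this order (a step that is already met when the one before it is completed fails the run):
1. the plate is pressed down on its sprung deck by the fingers, in front of the bridge (value of joint deck above 0.006 m and contact force between the fingers and plate above 3 N and x of plate in the frame of bed below 0 m), for 0.05 s.
2. the plate's front end has passed under the bridge and bends the drag spring up, the plate pressed by the fingers (value of joint leaf above 0.04 rad and x of plate in the frame of bed above 0.02 m and contact force between the fingers and plate above 2 N), for 0.05 s.
At the end, for the whole second after the job is handed in: the plate lies flat (within 2 degrees) on the channel floor, under the bridge and the bent drag spring, within 4.5 mm of the end stop, at rest, and the deck has sprung up behind it (less than 3 mm down) (x of plate in the frame of bed above 0.0455 m and z of plate in the frame of bed between 0.017 and 0.0225 m and angle between plate's own z axis and vertical below 0.035 rad and value of joint deck below 0.003 m and value of joint leaf above 0.05 rad and linear speed of plate below 0.02 m/s); the robot touches nothing.
It fails at once if the plate is lifted (8 mm or more above its raised deck) or tipped by more than 15 degrees (z of plate in the frame of bed above 0.04 m or angle between plate's own z axis and vertical above 0.26 rad).
It fails at once if a bystander is moved by more than 20 mm (distance of any of spool, tin, burnisher, mallet, driver, dye, brush from where it was at the start of the episode above 0.02 m).
It also fails if it takes over 35 s, if anything falls off the work surface, if the arm or the gripper's body presses on something with over 40 N, if the wrist force passes 120 N, or if a joint passes its speed limit or range.

## Working session

There is one attempt and no reset: what is moved stays moved. The work goes in short steps, Python scripts to look and compute and a tool call to move; the robot and the scene stay as the last step left them, time stands still between calls to the robot, and variables do not carry over. Pictures are saved under pics/ and viewed, and the job is handed in when it is done.

Besides the shell and the picture viewer there is one more tool, called after "Request:" by a JSON object that holds its "fn" and its "kwargs". servo_tool: Moves the arm, as the interface text tells. Its arguments: {"type":"object","properties":{"moves":{"type":"array","items":{"type":"array","items":{"type":"array","items":{"type":"number"}}}},"force":{"type":"number"}},"required":["moves"]}

```bash
ls; mkdir -p pics; python3 - <<'E'
from workcell import bot, imaging
import cv2
for n in ("scene","side","wrist"):
    cv2.imwrite(f"pics/{n}0.png",imaging.camera(n))
    c=imaging.calibration(n); print(n,c)
print(bot.get_obs())
E
```

```text
pics
scene {'fx': 604.682953150901, 'fy': 604.682953150901, 'cx': 312.8581684200431, 'cy': 243.00297226201317, 'camera_from_world': array([[-0.20822185,  0.97803146, -0.0099054 ,  0.08291048],
       [ 0.77628376,  0.15909218, -0.60997804, -0.36363393],
       [-0.59500184, -0.13470015, -0.79235641,  1.74130108],
       [ 0.        ,  0.        ,  0.        ,  1.        ]])}
side {'fx': 455.6204973911718, 'fy': 455.6204973911718, 'cx': 314.37797736326405, 'cy': 239.42315220728395, 'camera_from_world': array([[-0.97302003, -0.2300148 , -0.01803374,  0.50257285],
       [-0.16666921,  0.75479369, -0.63443507,  0.10205006],
       [ 0.15954122, -0.61431236, -0.77276576,  1.26247444],
       [ 0.        ,  0.        ,  0.        ,  1.        ]])}
wrist {'fx': 385.20287603908514, 'fy': 385.20287603908514, 'cx': 319.70422013512655, 'cy': 238.65654570449578, 'camera_from_world': array([[ 9.99999095e-01, -4.23353204e-04, -1.27712004e-03,
        -5.50172365e-01],
       [-6.71937188e-05, -9.63736393e-01,  2.66856067e-01,
        -3.46524311e-02],
       [-1.34378143e-03, -2.66855740e-01, -9.63735549e-01,
         3.78790845e-01],
       [ 0.00000000e+00,  0.00000000e+00,  0.00000000e+00,
         1.00000000e+00]])}
{'time': 0.15, 'q': array([ 7.01870079e-04,  5.00351904e+00,  1.00451172e+01,  9.50992818e+01,
       -1.19461396e-03,  9.00006893e+01]), 'qd': array([-0.05873799, -0.13310023,  0.13414319, -0.07576567,  0.03298939,
        0.00234254]), 'joint_efforts': array([-3.04631758e-03, -5.20762289e+01,  4.65044117e+01,  1.38444663e-02,
       -2.16874664e-04, -1.82086734e-05]), 'ee_pos': array([5.49797635e-01, 1.63086888e-07, 2.00551327e-01]), 'tcp_rot': array([-1.79942316e+02,  1.19530728e-03,  9.00000138e+01]), 'wrist_force': array([-0.04799958, -1.2107029 , -0.4826789 ]), 'torque': array([-0.06067924,  0.03737219, -0.02254986]), 'opening': 0.08514340867683695}
```

View pics/scene0.png

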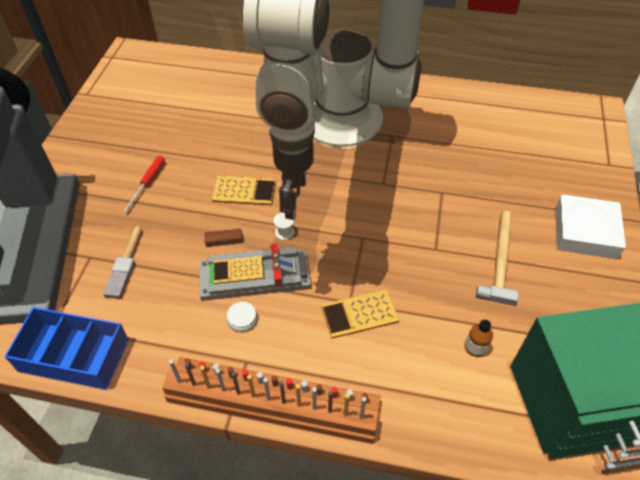

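View pics/side0.png

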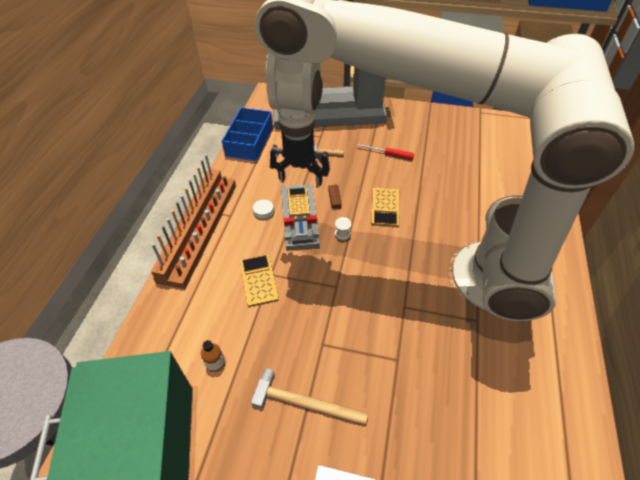

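View pics/wrist0.png

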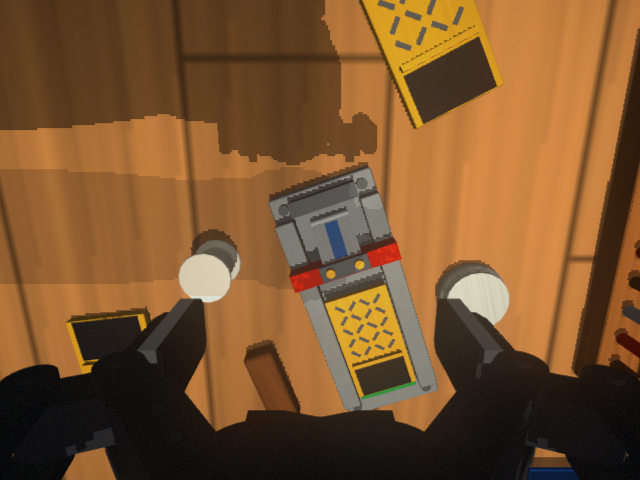

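The wrist view shows the bed in the middle. The stop end is near (320,185), the red bridge near (345,265), the plate with its black pad near (385,375), and the deck's green edge near (388,390). The bed's x axis points roughly along world +y. I'll enlarge this view to get accurate corners.

```bash
python3 - <<'E'
import cv2
w=cv2.imread("pics/wrist0.png")[150:420,240:460]
cv2.imwrite("pics/w0c.png",cv2.resize(w[:135],None,fx=3.6,fy=3.6,interpolation=cv2.INTER_CUBIC))
cv2.imwrite("pics/w0d.png",cv2.resize(w[115:],None,fx=3.6,fy=3.6,interpolation=cv2.INTER_CUBIC))
s=cv2.imread("pics/scene0.png")[235:305,190:320]
cv2.imwrite("pics/s0c.png",cv2.resize(s,None,fx=6,fy=6,interpolation=cv2.INTER_CUBIC))
E
```

```text
(no output)
```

View pics/w0c.png

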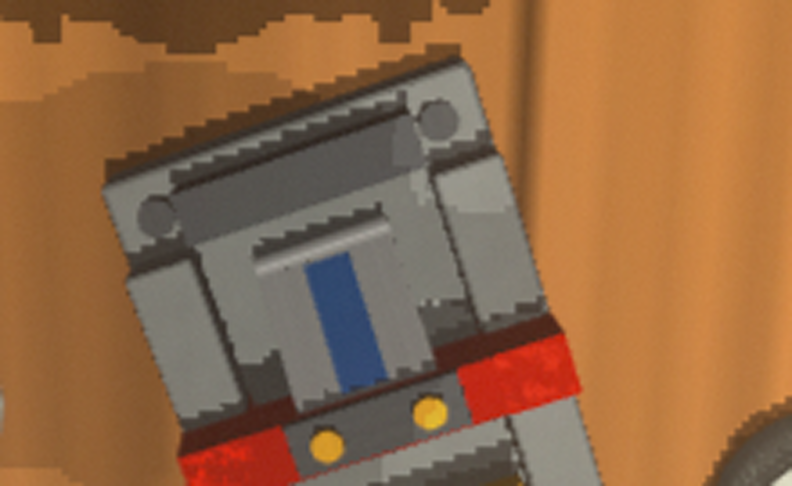

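View pics/w0d.png

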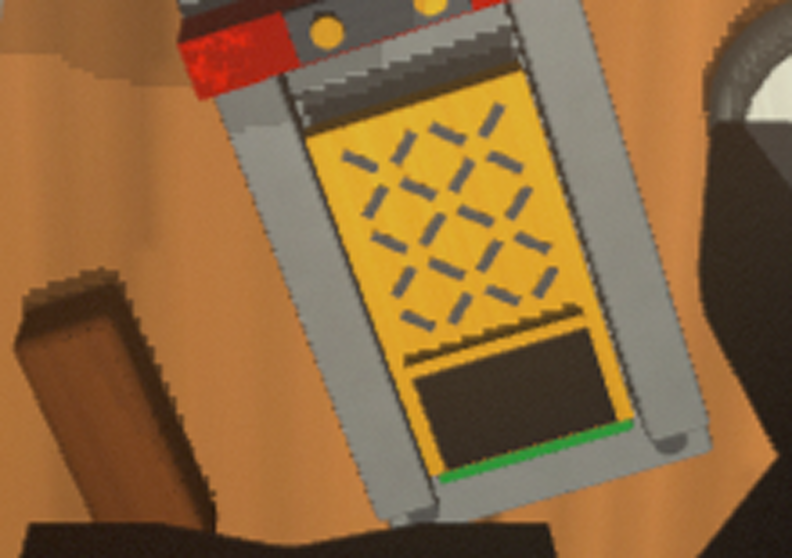

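View pics/s0c.png

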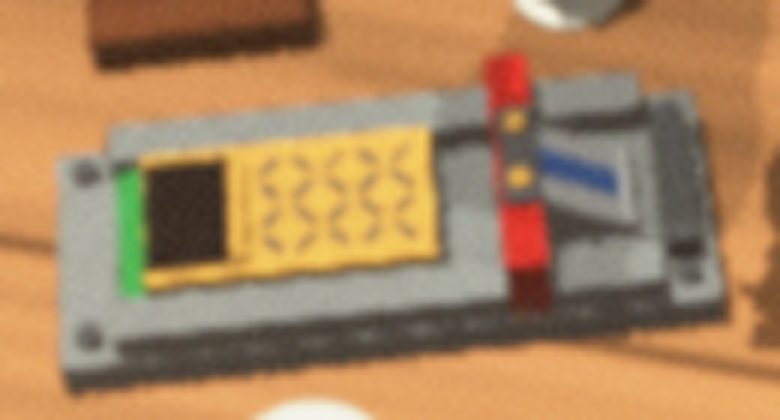

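```bash
cat > h.py <<'E'
import numpy as np
from workcell import bot, imaging
def ray(c,u,v,z):
    M=c["camera_from_world"];R=M[:3,:3];t=M[:3,3]
    o=-R.T@t; d=R.T@np.array([(u-c["cx"])/c["fx"],(v-c["cy"])/c["fy"],1])
    return (o+d*(z-o[2])/d[2])[:2]
def fit(P,W):  # 2D rigid
    P=np.array(P,float);W=np.array(W)
    p=P-P.mean(0);w=W-W.mean(0)
    a=np.arctan2((p[:,0]*w[:,1]-p[:,1]*w[:,0]).sum(),(p*w).sum())
    R=np.array([[np.cos(a),-np.sin(a)],[np.sin(a),np.cos(a)]])
    t=W.mean(0)-R@P.mean(0)
    return a,R,t,(W-(P@R.T+t))
E
python3 - <<'E'
from h import *
np.set_printoptions(precision=4,suppress=True)
c=imaging.calibration("wrist")
A=lambda u,v:(240+u/3.6-.4,150+v/3.6-.4)
D=lambda u,v:(240+u/3.6-.4,265+v/3.6-.4)
pts=[D(308,135),D(525,70),D(632,421),D(438,473),D(415,380),D(587,330),D(615,420),D(445,470)]
P=np.array([[55,30],[55,-30],[-55,-30],[-55,30],[-22,25],[-22,-25],[-54,-25],[-54,25]])/1e3
W=[ray(c,*p,.040) for p in pts]
a,R,t,r=fit(P,W); print("plate wrist",np.degrees(a),t,r*1e3)
def tell(n,p,z):
    print(n,(R.T@(ray(c,*p,z)-t))*1e3)
tell("bridge top FL z54",D(200,98),.054);tell("bridge top FR",A(580,392),.054)
tell("deck edge L z32",D(442,482),.032);tell("deck edge R",D(634,428),.032)
tell("end R z36",A(465,62),.036);tell("end L z36",A(105,185),.036)
tell("stopface bot L z20",A(192,243),.02);tell("stopface R",A(418,170),.02)
tell("rear corner R z36",D(705,445),.036)
c=imaging.calibration("scene")
S=lambda u,v:(190+u/6-.4,235+v/6-.4)
pts=[S(430,128),S(440,258),S(145,288),S(140,155),S(228,160),S(226,262),S(148,266),S(145,163)]
W=[ray(c,*p,.040) for p in pts]
a,R,t,r=fit(P,W); print("plate scene",np.degrees(a),t,r*1e3)
E
```

```text
plate wrist 108.54564530562118 [ 0.601  -0.1303] [[ 0.2623  0.8046]
 [-0.7034 -0.0388]
 [-1.2194 -0.4458]
 [ 2.2041  1.6895]
 [ 0.7703 -1.2003]
 [-0.1288 -1.464 ]
 [-0.9069  0.5156]
 [-0.2781  0.1393]]
bridge top FL z54 [79.9144 49.9323]
bridge top FR [ 80.2042 -47.961 ]
deck edge L z32 [-63.553   28.1841]
deck edge R [-63.6526 -28.9761]
end R z36 [162.6146 -45.7593]
end L z36 [162.1803  46.7227]
stopface bot L z20 [138.7046  33.5361]
stopface R [138.2803 -27.9327]
rear corner R z36 [-72.2992 -46.4319]
plate scene 107.91498499477218 [ 0.6016 -0.1304] [[-0.0894 -0.0176]
 [ 0.339   0.7989]
 [ 1.6332  1.5612]
 [ 0.72   -0.5282]
 [ 1.6061  0.1654]
 [-0.7295 -2.2131]
 [-2.968   0.2264]
 [-0.5113  0.0069]]
```

The plate sits at about world (0.601, -0.130), yaw 108.4°, bed x about -36 mm. I'll turn the tool so its x lies along the bed's x, shut the fingers, and move above the pad.

Request:
{"fn": "servo_tool", "kwargs": {"moves": [[[0,0,-0.107,0,0,0,0],[0,0,-0.107,0,0,0,0],[0,0,-0.107,0,0,0,0],[0,0,0,-2.9,0.1,0,0],[0,0,0,-2.9,0.1,0,0],[0,0,0,-2.9,0.1,0,0],[0,0,0,-2.9,0.1,0,0],[0,0,0,-2.9,0.1,0,0],[0,0,0,-2.9,0.1,0,0],[0,0,0,0,0,0,0]]], "force": 60}}

```text
time: 0.98
ee_pos: [0.6143, -0.1674, 0.197]
tcp_rot: [-179.7, -0.2, 109.7]
wrist_force: [1.7, -0.4, -0.1]
opening: -0.0003
```

```bash
cat > look.py <<'E'
import sys
from h import *
import cv2
k=sys.argv[1]
o=bot.get_obs(); print(o["ee_pos"],o["tcp_rot"],o["wrist_force"],o["time"])
for n in sys.argv[2:]:
    im=imaging.camera(n); cv2.imwrite(f"pics/{n}{k}.png",im)
E
python3 look.py 1 wrist; python3 -c "
import cv2
cv2.imwrite('pics/w1c.png',cv2.resize(cv2.imread('pics/wrist1.png')[100:440,180:500],None,fx=1.7,fy=1.7,interpolation=2))"
```

```text
[ 0.61426066 -0.16735028  0.19700553] [-1.79715101e+02 -1.62832987e-01  1.09651473e+02] [ 1.70779067 -0.39629493 -0.06006523] 0.9833
```

View pics/wrist1.png

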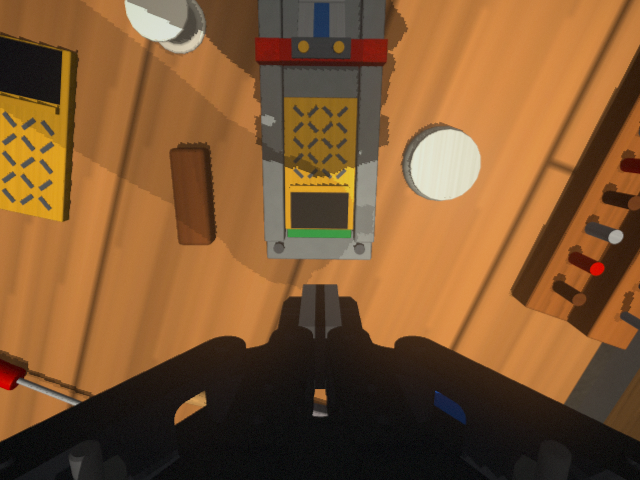

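The plate is well aligned with the image vertical. Its front corners are at (284,98) and (357,98), and the pad spans (290,192) to (350,229). I'll refit from this view.

```bash
python3 -c "
import cv2
cv2.imwrite('pics/w1c.png',cv2.resize(cv2.imread('pics/wrist1.png')[85:265,250:400],None,fx=4,fy=3.3,interpolation=2))"
```

```text
(no output)
```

View pics/w1c.png

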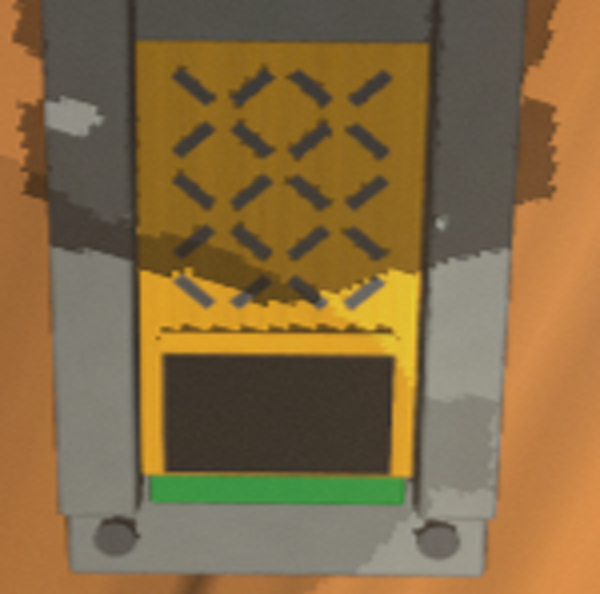

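```bash
python3 - <<'E'
from h import *
np.set_printoptions(precision=4,suppress=True)
c=imaging.calibration("wrist")
A=lambda u,v:(250+u/4-.4,85+v/3.3-.4)
pts=[A(136,40),A(430,40),A(411,476),A(142,475),A(163,353),A(393,354),A(391,472),A(163,472)]
P=np.array([[55,30],[55,-30],[-55,-30],[-55,30],[-22,25],[-22,-25],[-54,-25],[-54,25]])/1e3
W=[ray(c,*p,.040) for p in pts]
a,R,t,r=fit(P,W); print("plate",np.degrees(a),t,r*1e3)
o=bot.get_obs(); print("tcp in plate mm",(R.T@(o["ee_pos"][:2]-t))*1e3)
for n,p,z in (("deckL",A(149,503),.032),("deckR",A(404,503),.032),("brL",(260,63),.054),("brR",(386,63),.054)):
    print(n,(R.T@(ray(c,*p,z)-t))*1e3)
E
```

```text
plate 109.10424878101256 [ 0.5996 -0.1277] [[ 0.6313 -0.1724]
 [-0.1199  0.1235]
 [-0.513   0.1501]
 [ 0.1881  0.0145]
 [ 0.242  -0.169 ]
 [-0.3214 -0.1111]
 [-0.0034  0.3828]
 [-0.1036 -0.2184]]
tcp in plate mm [-40.4218  -0.8907]
deckL [-64.9454  29.1033]
deckR [-64.3199 -28.8882]
brL [77.343 45.662]
brR [ 78.1475 -49.7553]
```

Request:
{"fn": "servo_tool", "kwargs": {"moves": [[[0,0,0.008,0.5,-0.1,3.5,0],[0,0,0,0,0,3.5,0],[0,0,0,0,0,3.5,0],[0,0,0,0,0,2.5,0],[0,0,0,0,0,0,0],[0,0,0,0,0,0,0]]]}}

```text
time: 1.53
ee_pos: [0.6096, -0.1578, 0.064]
tcp_rot: [-179.8, -0.2, 109.2]
wrist_force: [-0.3, 1.1, 0.3]
opening: -0.0002
```

```bash
python3 look.py 2 wrist side;python3 -c "
import cv2
cv2.imwrite('pics/s2c.png',cv2.resize(cv2.imread('pics/side2.png')[160:270,240:360],None,fx=5,fy=5,interpolation=2))"
```

```text
[ 0.60963829 -0.15784093  0.06396743] [-179.84518871   -0.20905894  109.20628749] [-0.28672183  1.10796364  0.32941903] 1.5333
```

View pics/wrist2.png

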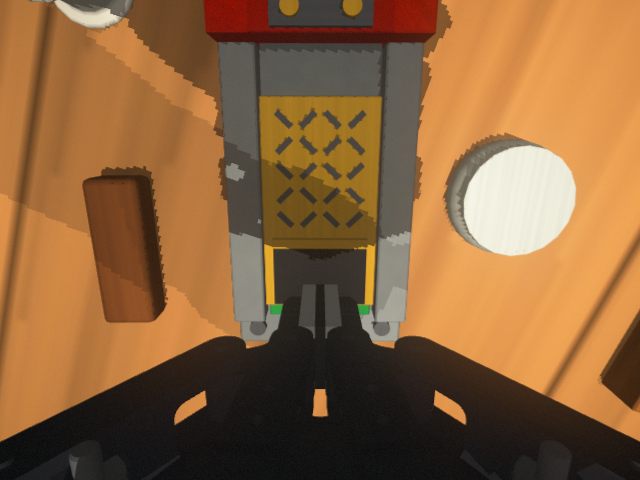

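View pics/s2c.png

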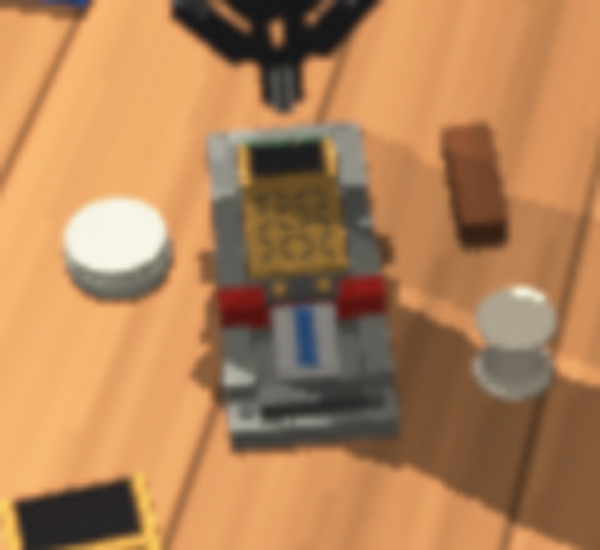

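The fingers are centred over the pad, with the tips near (320,290), but they're too close to the rib. I'll back off 4 mm and descend gently.

Request:
{"fn": "servo_tool", "kwargs": {"moves": [[[0,0,0,-0.4,0,0.7,0],[0,0,0,0,0,0.7,0],[0,0,0,0,0,0.4,0],[0,0,0,0,0,0.2,0],[0,0,0,0,0,0.2,0]]]}}

```text
time: 2.05
ee_pos: [0.6158, -0.163, 0.0486]
tcp_rot: [179.6, 0.2, 109.2]
wrist_force: [0.1, -0.2, 0.8]
opening: -0.0002
```

Request:
{"fn": "servo_tool", "kwargs": {"moves": [[[0,0,0,0.2,-0.35,0,0],[0,0,0,0,0,0,0],[0,0,0,0,0,0,0]]]}}

```text
time: 2.3
ee_pos: [0.6114, -0.1622, 0.0485]
tcp_rot: [179.6, 0.2, 109.2]
wrist_force: [-0.3, 0.1, 0.1]
opening: 0.0002
```

```bash
python3 look.py 3 wrist
```

```text
[ 0.61137316 -0.16223015  0.04847609] [1.79583265e+02 1.76195873e-01 1.09214900e+02] [-0.29279005  0.07844321  0.13164261] 2.3
```

View pics/wrist3.png

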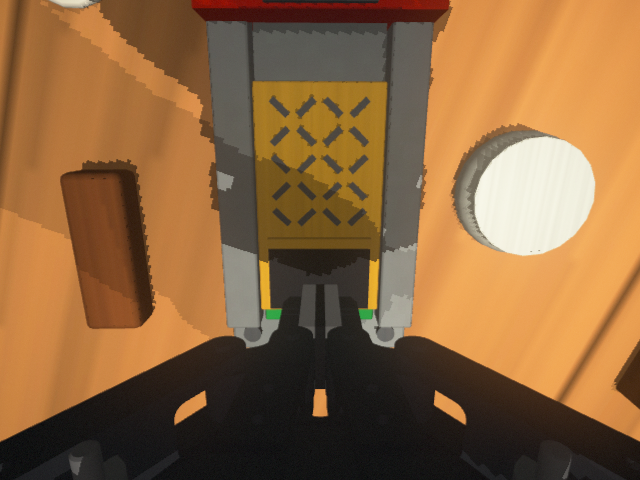

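```bash
python3 - <<'E'
from h import *
from scipy.spatial.transform import Rotation as Ro
c=imaging.calibration("wrist");o=bot.get_obs()
R=Ro.from_euler("xyz",o["tcp_rot"],degrees=True).as_matrix()
for off in ([0,0,0],[.011,0,0],[-.011,0,0],[.011,.014,0],[.005,.014,-.02],[.011,0,-.02]):
    p=o["ee_pos"]+R@np.array(off); q=c["camera_from_world"]@np.r_[p,1]
    print(off,c["fx"]*q[0]/q[2]+c["cx"],c["fy"]*q[1]/q[2]+c["cy"])
pts=[(254,81.5),(387,81.5),(269,250),(370,250)]
P=np.array([[55,30],[55,-30],[-22,25],[-22,-25]])/1e3
a,Rp,t,r=fit(P,[ray(c,u,v,.04) for u,v in pts]); print(np.degrees(a),t,r*1e3,(Rp.T@(o["ee_pos"][:2]-t))*1e3)
E
```

```text
[0, 0, 0] 318.45401534272986 277.5358975097681
[0.011, 0, 0] 318.4247274538409 255.7003928242782
[-0.011, 0, 0] 318.4823873729175 298.6885862695016
[0.011, 0.014, 0] 348.08961552711077 255.69160707544742
[0.005, 0.014, -0.02] 351.1406148695447 283.6205133665518
[0.011, 0, -0.02] 318.26134923740636 270.36658572748223
108.95589629679242 [ 0.60108343 -0.13051221] [[ 0.81521708  0.35715699]
 [-0.82086492  0.09690565]
 [ 0.11280198 -0.23971811]
 [-0.10715414 -0.21434454]] [-33.38424993   0.60740684]
```

Image and pose agree to within a few mm, and the tip sits at roughly the middle of the pad. Now I'll press in small steps.

Request:
{"fn": "servo_tool", "kwargs": {"moves": [[[0,0,0,0,0,0.5,0],[0,0,0,0,0,0.4,0],[0,0,0,0,0,0.3,0],[0,0,0,0,0,0.3,0]]]}}

```text
time: 2.68
ee_pos: [0.612, -0.1624, 0.0332]
tcp_rot: [179.5, 0.2, 109.2]
wrist_force: [0.4, -0.3, 0.0]
opening: 0.0
```

```bash
python3 look.py 4 wrist side;python3 -c "
import cv2
cv2.imwrite('pics/s4c.png',cv2.resize(cv2.imread('pics/side4.png')[160:270,240:360],None,fx=5,fy=5,interpolation=2))"
```

```text
[ 0.61201733 -0.16238926  0.03322007] [179.50537212   0.23081177 109.2117651 ] [ 0.35761004 -0.27904589  0.01039864] 2.6833
```

View pics/wrist4.png

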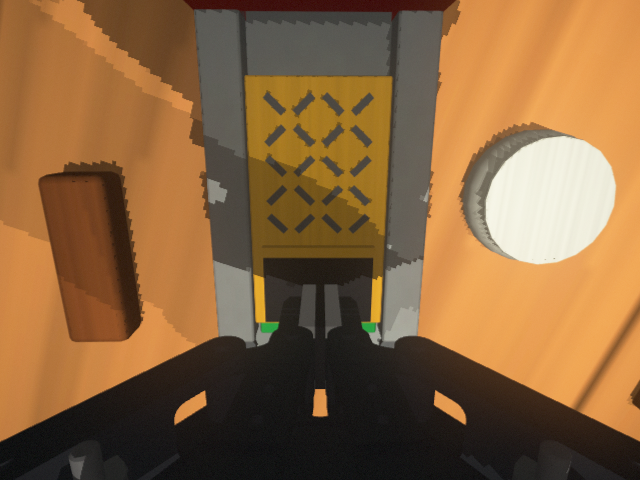

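View pics/s4c.png

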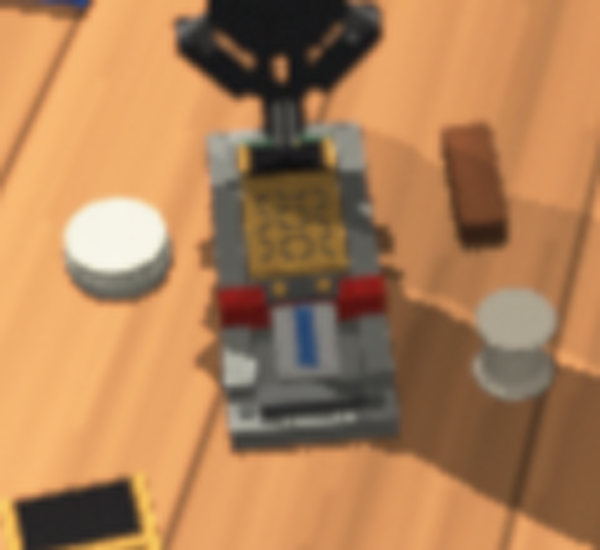

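No contact yet by force reading. I'll continue down in small steps.

Request:
{"fn": "servo_tool", "kwargs": {"moves": [[[0,0,0,0,0,0.2,0],[0,0,0,0,0,0.2,0]]]}}

```text
time: 2.95
ee_pos: [0.6119, -0.1623, 0.0288]
tcp_rot: [179.5, 0.2, 109.2]
wrist_force: [-0.2, 0.2, -0.3]
opening: -0.0003
```

```bash
python3 look.py 5 wrist scene;python3 -c "
import cv2
cv2.imwrite('pics/s5c.png',cv2.resize(cv2.imread('pics/scene5.png')[215:315,180:330],None,fx=5,fy=5,interpolation=2))
cv2.imwrite('pics/w5c.png',cv2.resize(cv2.imread('pics/wrist5.png')[220:370,230:410],None,fx=4,fy=4,interpolation=2))"
```

```text
[ 0.61186901 -0.16230609  0.02877923] [179.53861427   0.20712587 109.21642934] [-0.16719666  0.18767974 -0.33004545] 2.95
```

View pics/w5c.png

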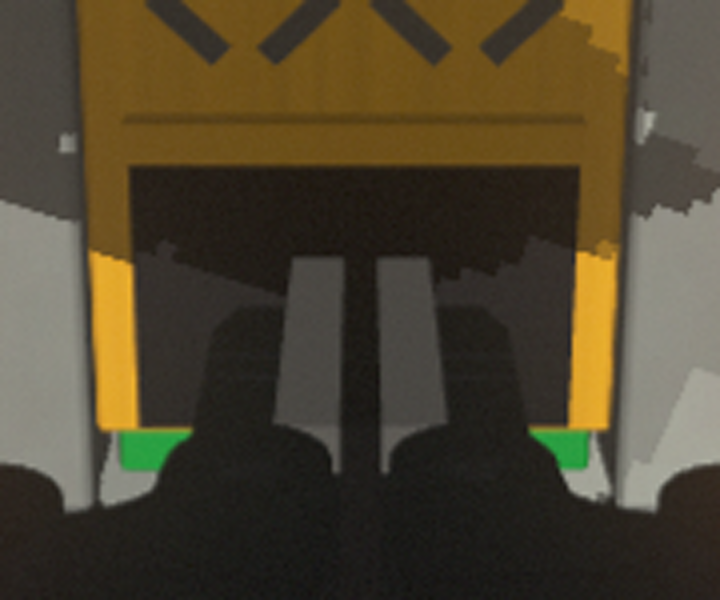

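View pics/s5c.png

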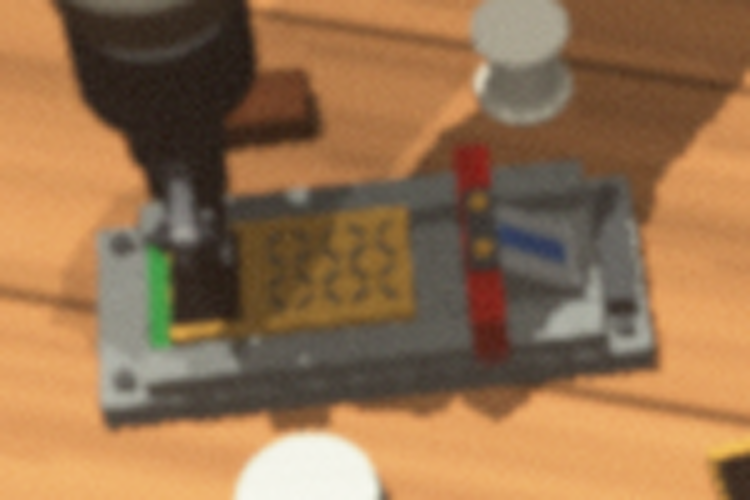

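```bash
python3 - <<'E'
from h import *
from scipy.optimize import least_squares
from scipy.spatial.transform import Rotation as Ro
o=bot.get_obs()
R=Ro.from_euler("xyz",o["tcp_rot"],degrees=True).as_matrix()
def pr(c,p):
    q=c["camera_from_world"]@np.r_[p,1]; return np.array([c["fx"]*q[0]/q[2]+c["cx"],c["fy"]*q[1]/q[2]+c["cy"]])
for n in("scene","side","wrist"):
    c=imaging.calibration(n)
    print(n,[pr(c,o["ee_pos"]+R@np.array(f)).round(1) for f in ([0,0,0],[.011,0,0],[-.011,0,0],[0,0,-.02])])
c=imaging.calibration("wrist")
T=np.eye(4);T[:3,:3]=R;T[:3,3]=o["ee_pos"]; print(np.round(c["camera_from_world"]@T,4))
A=lambda u,v:(230+u/4-.4,220+v/4-.4)
# plate z estimate
pts=[A(130,166),A(580,166),A(567,429),A(138,429)]; P=np.array([[-22,25],[-22,-25],[-54.5,-25],[-54.5,25]])/1e3
def f(x):
    Rz=Ro.from_euler("zy",[x[3],x[4]]).as_matrix()
    return np.concatenate([pr(c,x[:3]+Rz@np.r_[p,0])-q for p,q in zip(P,pts)])
s=least_squares(f,[.6,-.13,.04,1.9,0],x_scale=[.01,.01,.01,.1,.1]);print(s.x,s.fun.round(1))
E
```

```text
scene [array([223.5, 272.9]), array([228.3, 272.3]), array([218.6, 273.4]), array([222.4, 267.7])]
side [array([296.7, 194.9]), array([297. , 197.4]), array([296.4, 192.4]), array([296.4, 190.4])]
wrist [array([318.5, 277.5]), array([318.4, 255.6]), array([318.5, 298.6]), array([318.3, 294.4])]
[[-4.000e-04  1.000e+00  3.000e-04 -6.000e-04]
 [-9.638e-01 -3.000e-04 -2.668e-01  1.860e-02]
 [-2.668e-01 -4.000e-04  9.638e-01  1.847e-01]
 [ 0.000e+00  0.000e+00  0.000e+00  1.000e+00]]
[ 0.60067024 -0.13007139  0.03953362  1.89663695  0.01316218] [-0.1 -0.1  0.   0.1 -0.1 -0.1  0.1  0.1]
```

View pics/wrist5.png

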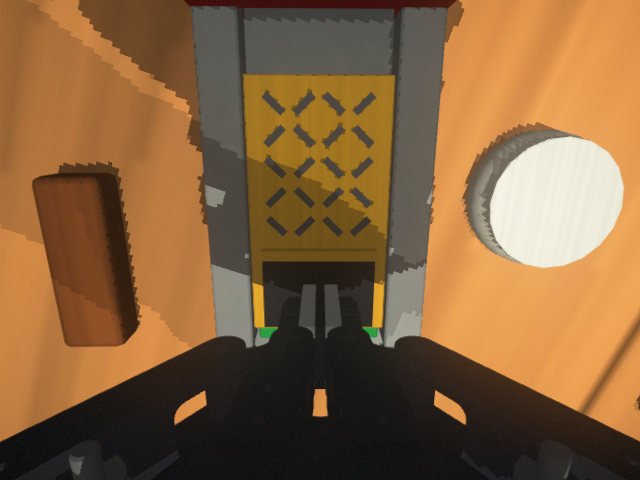

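The camera scale says the plate top is still at 39.5 mm, so it hasn't been pressed. The real tips must sit higher than the nominal TCP. I'll keep going down carefully.

Request:
{"fn": "servo_tool", "kwargs": {"moves": [[[0,0,0,0,0,0.2,0],[0,0,0,0,0,0.2,0]]]}}

```text
time: 3.22
ee_pos: [0.6121, -0.1624, 0.0249]
tcp_rot: [179.5, 0.2, 109.2]
wrist_force: [0.5, 0.2, -1.3]
opening: 0.0002
```

```bash
python3 look.py 6 side scene;python3 -c "
import cv2
cv2.imwrite('pics/s6c.png',cv2.resize(cv2.imread('pics/scene6.png')[235:305,190:270],None,fx=8,fy=8,interpolation=2))
cv2.imwrite('pics/d6c.png',cv2.resize(cv2.imread('pics/side6.png')[150:220,260:340],None,fx=8,fy=8,interpolation=2))"
```

```text
[ 0.61208126 -0.1623765   0.02489967] [179.5166489    0.22479601 109.21484051] [ 0.54943359  0.177283   -1.3350289 ] 3.2167
```

View pics/s6c.png

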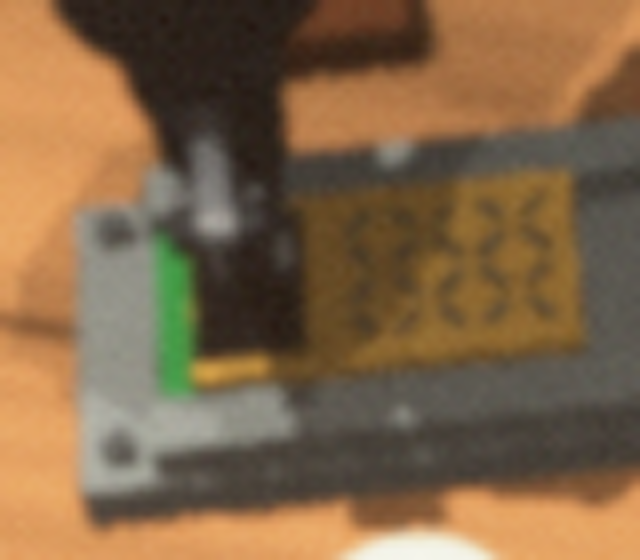

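View pics/d6c.png

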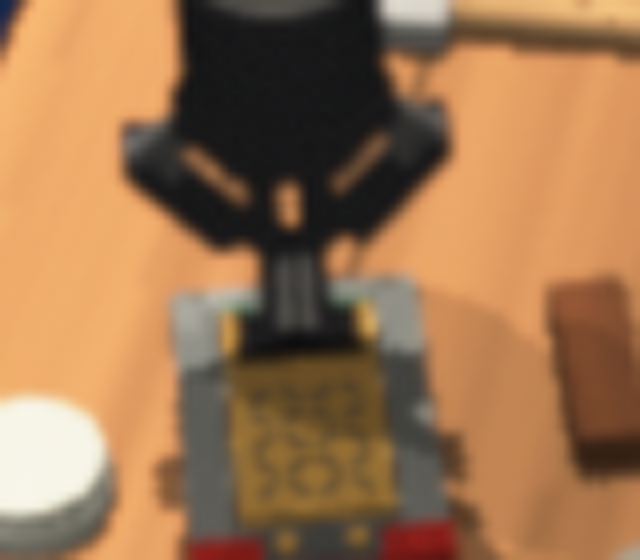

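Request:
{"fn": "servo_tool", "kwargs": {"moves": [[[0,0,0,0,0,0.2,0],[0,0,0,0,0,0.2,0]]]}}

```text
time: 3.48
ee_pos: [0.6122, -0.1624, 0.0209]
tcp_rot: [179.5, 0.2, 109.2]
wrist_force: [-0.4, -0.2, -0.2]
opening: -0.0
```

Request:
{"fn": "servo_tool", "kwargs": {"moves": [[[0,0,0,0,0,0.2,0],[0,0,0,0,0,0.2,0]]]}}

```text
time: 3.65
ee_pos: [0.6123, -0.1624, 0.0165]
tcp_rot: [179.5, 0.2, 109.2]
wrist_force: [0.4, 0.5, 0.3]
opening: 0.0001
```

```bash
python3 look.py 7 wrist; python3 -c "
import cv2
cv2.imwrite('pics/w7c.png',cv2.resize(cv2.imread('pics/wrist7.png')[220:370,230:410],None,fx=4,fy=4,interpolation=2))"
```

```text
[ 0.61228426 -0.16242206  0.01649069] [179.49731724   0.23476476 109.2118887 ] [0.35801552 0.48345065 0.28739597] 3.65
```

View pics/w7c.png

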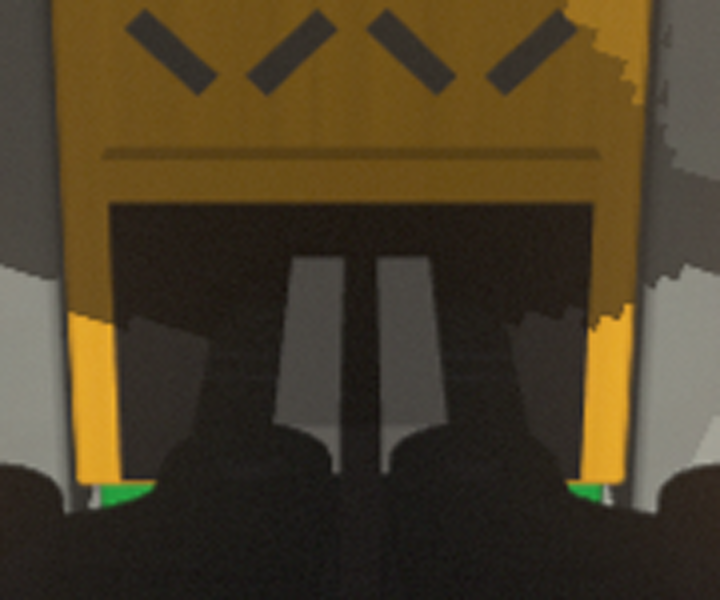

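Pad width grew exactly with the descent (still free). The tips appear about 3 cm above the nominal TCP, so I expect contact about 9 mm lower.

Request:
{"fn": "servo_tool", "kwargs": {"moves": [[[0,0,0,0,0,0.2,0],[0,0,0,0,0,0.2,0]]]}}

```text
time: 3.87
ee_pos: [0.6122, -0.1624, 0.0118]
tcp_rot: [179.5, 0.2, 109.2]
wrist_force: [0.4, -0.4, 0.6]
opening: 0.0
```

Request:
{"fn": "servo_tool", "kwargs": {"moves": [[[0,0,0,0,0,0.2,0],[0,0,0,0,0,0,0]]]}}

```text
time: 4.03
ee_pos: [0.6122, -0.1624, 0.0094]
tcp_rot: [179.5, 0.2, 109.2]
wrist_force: [-0.5, 0.1, 3.7]
opening: 0.0001
```

```bash
python3 look.py 8 wrist side; python3 -c "
import cv2
cv2.imwrite('pics/w8c.png',cv2.resize(cv2.imread('pics/wrist8.png')[220:370,230:410],None,fx=4,fy=4,interpolation=2))
cv2.imwrite('pics/d8c.png',cv2.resize(cv2.imread('pics/side8.png')[150:220,260:340],None,fx=8,fy=8,interpolation=2))"
```

```text
[ 0.61222626 -0.16240858  0.00941733] [179.51565147   0.22626185 109.21065646] [-0.51491171  0.07991788  3.68842321] 4.0333
```

View pics/w8c.png

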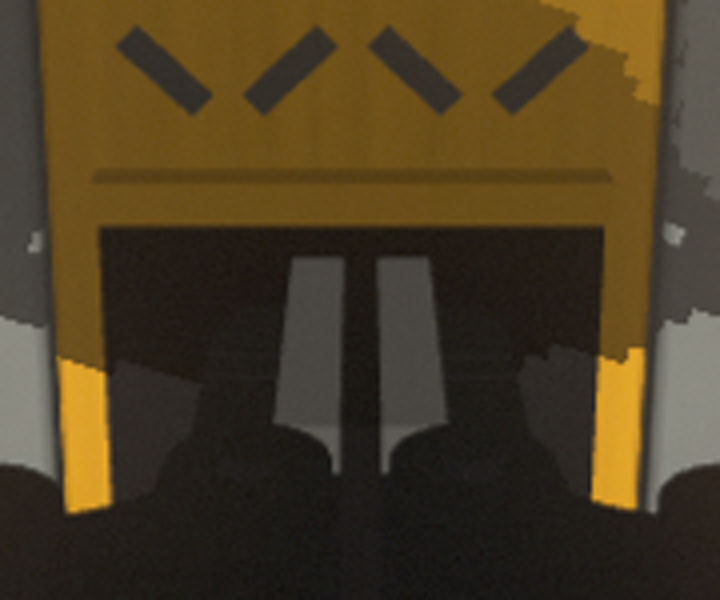

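View pics/d8c.png

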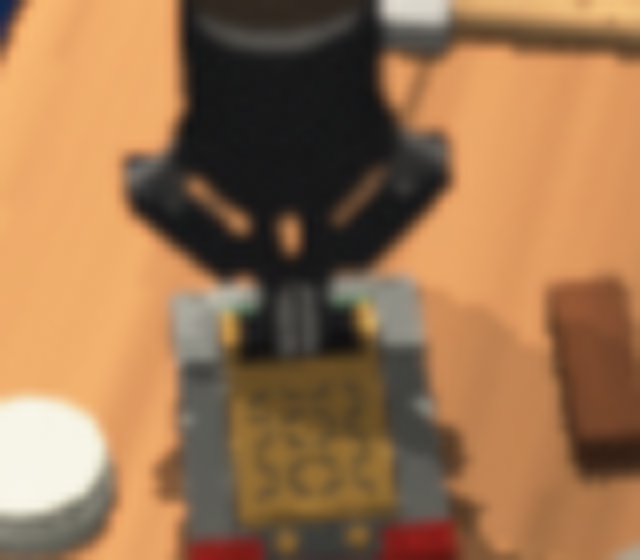

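Contact: 3.7 N at TCP z = 9.4 mm, so the tips act about 30 mm above the nominal TCP. Pressing down now.

Request:
{"fn": "servo_tool", "kwargs": {"moves": [[[0,0,0,0,0,0.3,0],[0,0,0,0,0,0.3,0],[0,0,0,0,0,0.2,0]]]}}

```text
time: 4.38
ee_pos: [0.6124, -0.1625, 0.0031]
tcp_rot: [179.5, 0.3, 109.2]
wrist_force: [-3.0, 0.1, 7.5]
opening: 0.0
```

Request:
{"fn": "servo_tool", "kwargs": {"moves": [[[0,0,0,0,0,0.3,0],[0,0,0,0,0,0.3,0]]]}}

```text
time: 4.55
ee_pos: [0.6125, -0.1625, -0.0019]
tcp_rot: [179.4, 0.3, 109.2]
wrist_force: [-4.3, 1.6, 10.2]
opening: -0.0002
```

Request:
{"fn": "servo_tool", "kwargs": {"moves": [[[0,0,0,0,0,0.3,0],[0,0,0,0,0,0.2,0]]]}}

```text
time: 4.72
ee_pos: [0.6126, -0.1625, -0.0021]
tcp_rot: [179.3, 0.4, 109.2]
wrist_force: [-8.4, 1.4, 15.4]
opening: -0.0003
```

Request:
{"fn": "servo_tool", "kwargs": {"moves": [[[0,0,0,0.3,-0.05,0.35,0],[0,0,0,0.3,-0.05,0.35,0]]]}}

```text
time: 4.88
ee_pos: [0.6129, -0.1626, -0.0021]
tcp_rot: [179.0, 1.2, 109.0]
wrist_force: [-6.5, -10.6, 21.6]
opening: -0.0001
```

```bash
python3 look.py 9 wrist
```

```text
[ 0.61290829 -0.16260401 -0.00213   ] [179.00099031   1.15607333 109.03014253] [ -6.51701391 -10.64860054  21.64078039] 4.8833
```

View pics/wrist9.png

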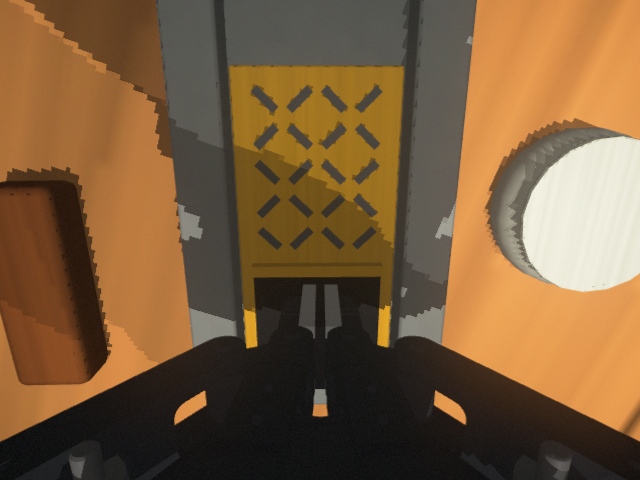

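The deck is pressed flush (about 21 N) and the plate isn't moving yet. I'll increase the forward shift.

Request:
{"fn": "servo_tool", "kwargs": {"moves": [[[0,0,0,0.7,0,0.25,0],[0,0,0,0.8,0,0.25,0],[0,0,0,0.8,0,0.25,0]]]}}

```text
time: 5.18
ee_pos: [0.6118, -0.1506, -0.0019]
tcp_rot: [178.4, 2.5, 108.6]
wrist_force: [-3.4, -22.7, 15.5]
opening: 0.0003
```

```bash
python3 look.py 10 wrist; python3 - <<'E'
from h import *
from scipy.spatial.transform import Rotation as Ro
o=bot.get_obs();R=Ro.from_euler("xyz",o["tcp_rot"],degrees=True).as_matrix()
a=np.radians(109.1);B=np.array([[np.cos(a),-np.sin(a),0],[np.sin(a),np.cos(a),0],[0,0,1]])
print((B.T@R).round(3)); print("force bed",B.T@o["wrist_force"],"tip rel plate start",B.T@(o["ee_pos"]-.03*R[:,2]-[.6005,-.130,0]))
E
```

```text
[ 0.61183228 -0.15064218 -0.00189623] [178.4206744    2.46617708 108.60703807] [ -3.41834402 -22.74933412  15.52107396] 5.1833
[[ 0.999 -0.007 -0.044]
 [-0.009 -1.    -0.027]
 [-0.044  0.027 -0.999]]
force bed [-14.08974758   4.13851853  12.53298579] tip rel plate start [-0.02142788 -0.00301007  0.02809783]
```

View pics/wrist10.png

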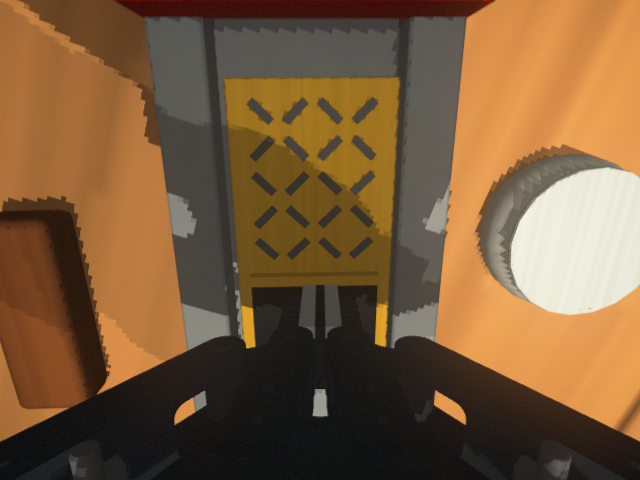

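The plate moves straight and the fingertip is now against the rib. I'll keep pushing while correcting the small tool tilt.

Request:
{"fn": "servo_tool", "kwargs": {"moves": [[[0.015,0.03,0,0.9,-0.05,0.25,0],[0.015,0.03,0,0.9,-0.05,0.25,0],[0.01,0.02,0,0.9,-0.05,0.25,0]]]}}

```text
time: 5.48
ee_pos: [0.6062, -0.1375, -0.0021]
tcp_rot: [-179.5, -0.6, 108.2]
wrist_force: [-1.1, -17.8, 14.1]
opening: -0.0004
```

Request:
{"fn": "servo_tool", "kwargs": {"moves": [[[0,0.012,-0.005,0.9,0,0.35,0],[0,0.012,-0.005,0.9,0,0.35,0],[0,0.012,-0.005,0.9,0,0.35,0]]]}}

```text
time: 5.73
ee_pos: [0.6041, -0.1307, -0.0022]
tcp_rot: [-179.8, -0.5, 108.4]
wrist_force: [-3.0, -26.4, 18.5]
opening: 0.0
```

```bash
cat > st.py <<'E'
from h import *
from scipy.spatial.transform import Rotation as Ro
np.set_printoptions(precision=4,suppress=True)
o=bot.get_obs();R=Ro.from_euler("xyz",o["tcp_rot"],degrees=True).as_matrix()
a=np.radians(109.1);B=np.array([[np.cos(a),-np.sin(a),0],[np.sin(a),np.cos(a),0],[0,0,1]])
print("z axis",(B.T@R)[:,2],"xaxis",(B.T@R)[:,0]); print("force bed",B.T@o["wrist_force"],"tip rel plate start",B.T@(o["ee_pos"]-.03*R[:,2]-[.6005,-.130,0]))
E
python3 st.py; python3 look.py 11 wrist
```

```text
z axis [ 0.008   0.0034 -1.    ] xaxis [ 0.9999 -0.0126  0.008 ]
force bed [-23.9454  11.517   18.4555] tip rel plate start [-0.0021 -0.0033  0.0278]
[ 0.60411357 -0.13066599 -0.00218188] [-179.79688335   -0.45634842  108.37928783] [ -3.0476125  -26.39574231  18.4555365 ] 5.7333
```

View pics/wrist11.png

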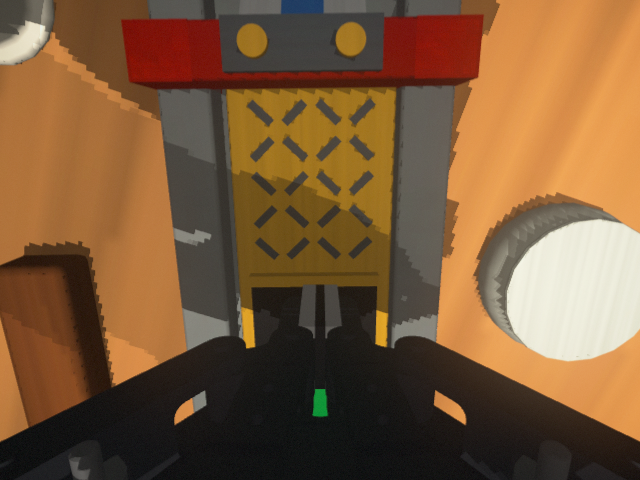

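The plate's front end has gone under the red bridge (bridge edge at row 88, tip against the rib). Continuing.

Request:
{"fn": "servo_tool", "kwargs": {"moves": [[[0,0.015,0,1.0,-0.1,0.3,0],[0,0.015,0,1.0,-0.1,0.3,0],[0,0.015,0,1.0,-0.1,0.3,0]]]}}

```text
time: 6.03
ee_pos: [0.5991, -0.1155, -0.002]
tcp_rot: [179.6, -1.5, 107.9]
wrist_force: [0.6, -17.1, 14.6]
opening: 0.0002
```

```bash
python3 st.py
```

```text
z axis [ 0.0257 -0.0084 -0.9996] xaxis [ 0.9994 -0.021   0.0259]
force bed [-16.3774   4.9908  14.5593] tip rel plate start [ 0.0134 -0.0032  0.028 ]
```

Request:
{"fn": "servo_tool", "kwargs": {"moves": [[[0.005,0,-0.01,1.0,-0.05,0.35,0],[0.005,0,-0.01,1.0,-0.05,0.35,0],[0.005,0,0,1.0,-0.05,0.35,0]]]}}

```text
time: 6.28
ee_pos: [0.5951, -0.1043, -0.0022]
tcp_rot: [180.0, 0.6, 108.4]
wrist_force: [-1.2, -26.8, 20.2]
opening: 0.0002
```

```bash
python3 st.py; python3 look.py 12 wrist
```

```text
z axis [-0.0105 -0.0004 -0.9999] xaxis [ 0.9999 -0.0122 -0.0105]
force bed [-24.892    9.9077  20.1969] tip rel plate start [ 0.0264 -0.0033  0.0278]
[ 0.59511506 -0.10425261 -0.00215193] [179.9705235    0.60012537 108.39956727] [ -1.21713839 -26.76366324  20.19693822] 6.2833
```

View pics/wrist12.png

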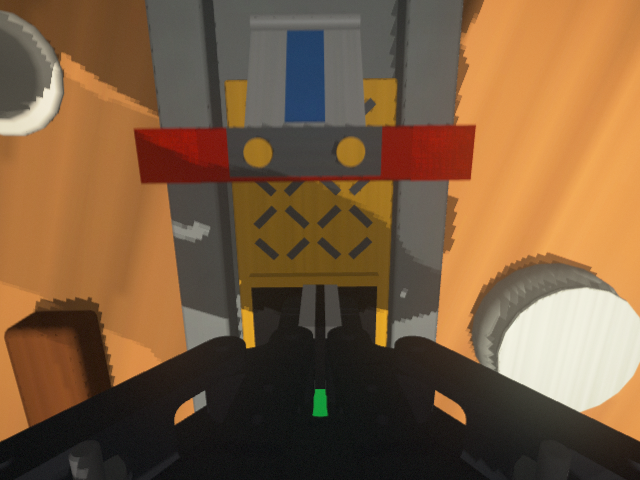

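The plate front (row 80) is past the bridge and starting under the blue-striped leaf (nose at row 20). It needs about 25 mm more.

Request:
{"fn": "servo_tool", "kwargs": {"moves": [[[0,0.015,0,1.0,-0.08,0.35,0],[0,0.015,0,1.0,-0.08,0.35,0],[0,0.015,0,1.0,-0.05,0.35,0]]]}}

```text
time: 6.58
ee_pos: [0.5912, -0.0919, -0.0022]
tcp_rot: [179.4, 0.1, 107.8]
wrist_force: [-1.7, -30.5, 19.9]
opening: -0.0001
```

```bash
python3 st.py; python3 look.py 13 wrist
```

```text
z axis [-0.002  -0.0096 -1.    ] xaxis [ 0.9997 -0.023  -0.0018]
force bed [-28.3123  11.572   19.8958] tip rel plate start [ 0.0391 -0.0033  0.0278]
[ 0.59115662 -0.09191701 -0.00218778] [1.79446978e+02 1.01957317e-01 1.07781095e+02] [ -1.67067043 -30.54020161  19.89580557] 6.5833
```

View pics/wrist13.png

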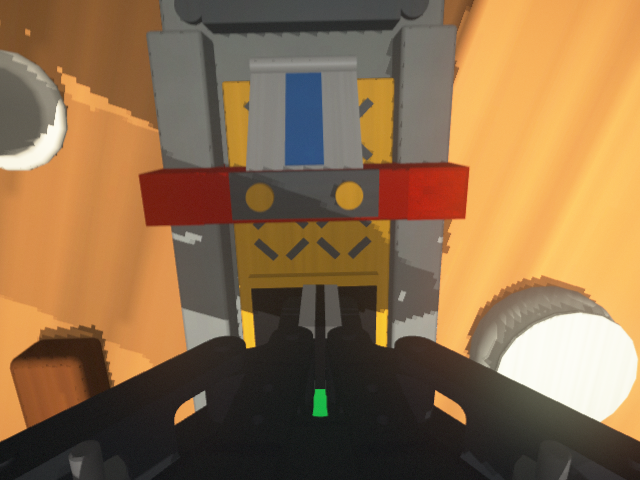

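The plate front (row 81) is now under the leaf nose (row 62). Continuing toward the stop.

Request:
{"fn": "servo_tool", "kwargs": {"moves": [[[0.005,0.01,-0.01,1.1,-0.08,0.35,0],[0.005,0.01,-0.01,1.1,-0.08,0.35,0],[0,0.01,0,1.1,-0.05,0.35,0]]]}}

```text
time: 6.88
ee_pos: [0.588, -0.0826, -0.0016]
tcp_rot: [179.5, 1.0, 108.1]
wrist_force: [-1.3, -32.9, 18.5]
opening: 0.0002
```

```bash
python3 st.py; python3 look.py 14 wrist
```

```text
z axis [-0.0177 -0.0083 -0.9998] xaxis [ 0.9997 -0.0175 -0.0176]
force bed [-30.6722  12.022   18.5053] tip rel plate start [ 0.0494 -0.0034  0.0284]
[ 0.58796233 -0.08263552 -0.00160281] [179.50495845   1.00833104 108.0961719 ] [ -1.32371253 -32.91751774  18.50531187] 6.8833
```

View pics/wrist14.png

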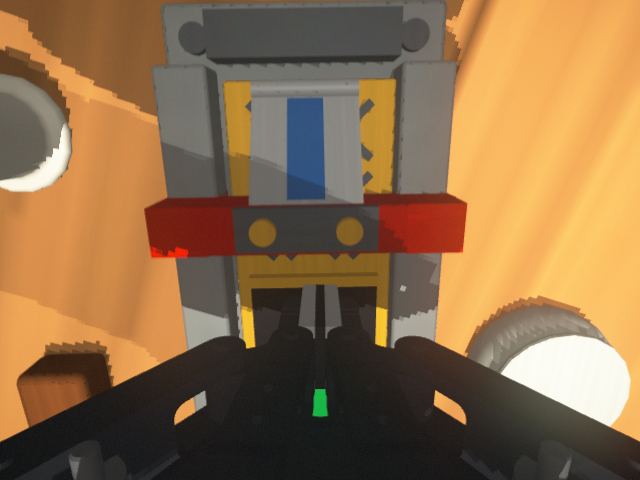

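The plate front is at row 80 and the stop face at about row 58, so roughly 9 mm remain.

Request:
{"fn": "servo_tool", "kwargs": {"moves": [[[0.005,0.02,-0.01,1.2,-0.08,0.4,0],[0.005,0.02,0,1.2,-0.08,0.4,0],[0,0.01,0,1.1,-0.05,0.4,0]]]}}

```text
time: 7.18
ee_pos: [0.586, -0.0766, -0.0021]
tcp_rot: [179.5, 1.4, 107.6]
wrist_force: [1.8, -52.8, 17.8]
opening: 0.0001
```

```bash
python3 st.py; python3 look.py 15 wrist
```

```text
z axis [-0.025  -0.0075 -0.9997] xaxis [ 0.9994 -0.0258 -0.0248]
force bed [-50.4401  15.564   17.7657] tip rel plate start [ 0.056  -0.0035  0.0279]
[ 0.58596662 -0.07656686 -0.00209552] [179.5338571    1.4193579  107.62165195] [  1.79769947 -52.75612139  17.76567475] 7.1833
```

View pics/wrist15.png

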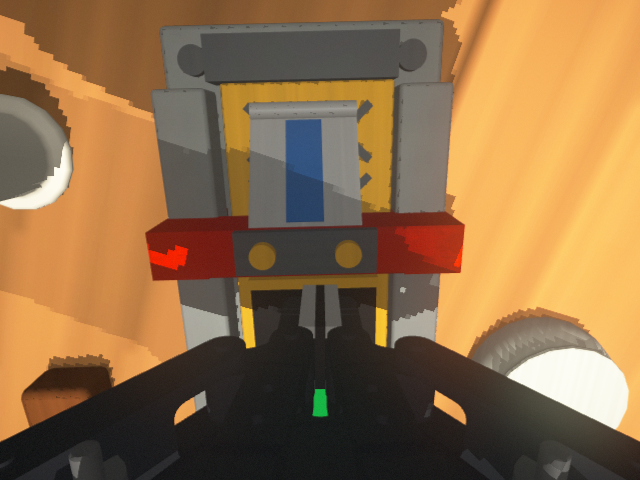

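The plate front now meets the stop (row 82, no gap), and the forward force jumped to 50 N. I'll relax and lift off.

Request:
{"fn": "servo_tool", "kwargs": {"moves": [[[0,0,0,0.1,0,0,0],[0,0,0,0,0,-0.1,0],[0,0,0,0,0,-0.3,0],[0,0,0,-0.2,0,-0.5,0],[0,0,0,-0.2,0,-1.0,0]]]}}

```text
time: 7.65
ee_pos: [0.5866, -0.084, 0.0171]
tcp_rot: [179.5, 1.8, 107.3]
wrist_force: [-0.2, 1.2, -0.6]
opening: 0.0002
```

```bash
python3 st.py; python3 look.py 16 wrist
```

```text
z axis [-0.0321 -0.007  -0.9995] xaxis [ 0.999  -0.0317 -0.0319]
force bed [ 1.2359 -0.1881 -0.599 ] tip rel plate start [ 0.049  -0.0017  0.0471]
[ 0.58664223 -0.08400678  0.0171494 ] [179.54311614   1.82680028 107.28215471] [-0.22668424  1.22942647 -0.59901112] 7.65
```

View pics/wrist16.png

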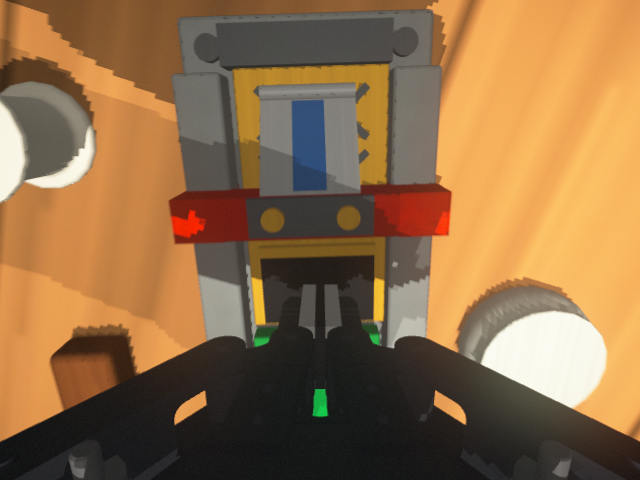

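The plate is still against the stop after release, and the deck's front looks raised at rows 325–340. I'll lift well clear and back up to check.

Request:
{"fn": "servo_tool", "kwargs": {"moves": [[[0,0,0,-0.5,0,-2.5,0],[0,0,0,-1,0,-3.5,0],[0,0,0,-1.5,0,-3.5,0],[0,0,0,-2,0,-3,0],[0,0,0,-2,0,-2,0],[0,0,0,0,0,0,0],[0,0,0,0,0,0,0]]]}}

```text
time: 8.28
ee_pos: [0.6057, -0.1454, 0.175]
tcp_rot: [179.4, 1.7, 107.7]
wrist_force: [-0.4, 0.4, -0.8]
opening: 0.0001
```

```bash
python3 look.py 17 wrist side scene;python3 -c "
import cv2
cv2.imwrite('pics/s17c.png',cv2.resize(cv2.imread('pics/scene17.png')[235:305,190:320],None,fx=6,fy=6,interpolation=2))
cv2.imwrite('pics/d17c.png',cv2.resize(cv2.imread('pics/side17.png')[165:265,240:360],None,fx=6,fy=6,interpolation=2))"
```

```text
[ 0.60574255 -0.14543254  0.17495269] [179.4425683    1.73467846 107.66378143] [-0.3801393   0.43550214 -0.75463316] 8.2833
```

View pics/wrist17.png

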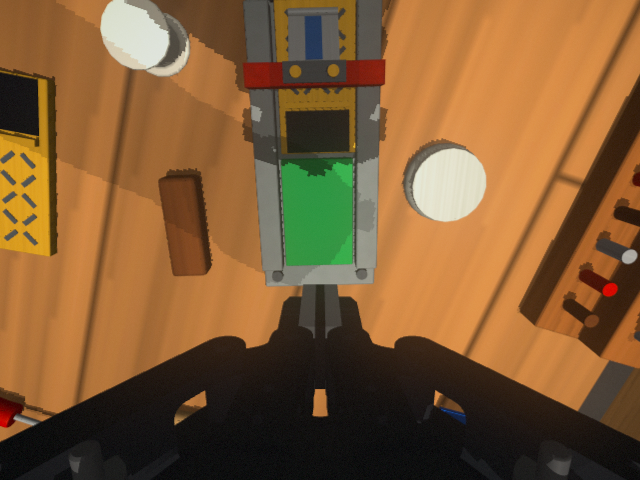

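View pics/s17c.png

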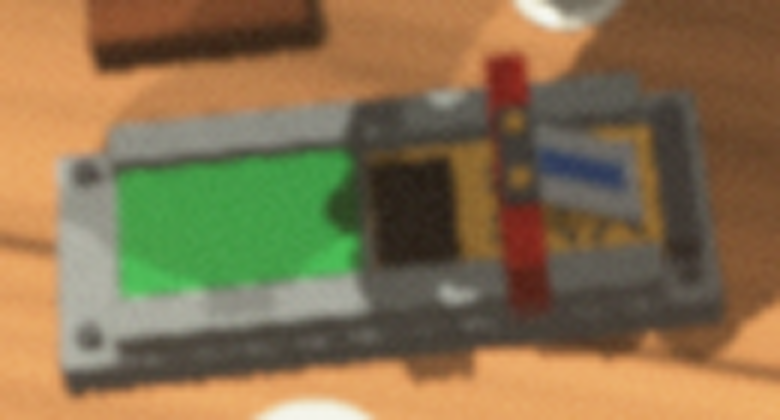

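View pics/d17c.png

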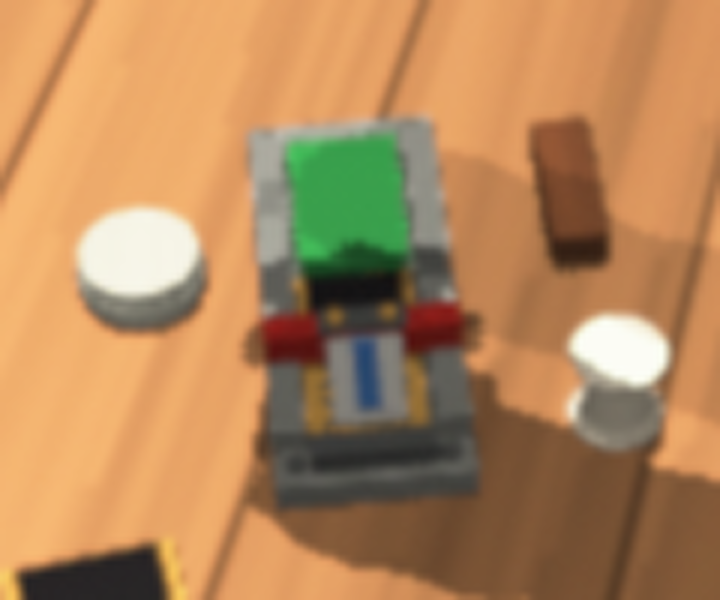

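The deck is up, with its full green top showing and the dark gap behind the plate. The plate lies flat against the stop under the bent leaf, and the bystanders are where they were. Handing in.

```bash
python3 -c "
from workcell import bot
print(bot.job_done())"
```

```text
the job is handed in; nothing more can be done
None
```

The plate is home in the press bed. I pressed it flush on its deck with shut fingers, slid it under the bridge and drag spring by the thumb rib to the end stop, then lifted clear and handed in at about 8.5 s.

**Last checks:**
- **Plate:** the final pictures show its front against the stop, under the lifted spring. It looks flat on the channel floor, judged by eye and not measured.
- **Deck:** it stands raised behind the plate, with a gap at the plate's rear edge.
- **Bystanders:** the spool, tin and burnisher are where they were, judged by eye. I did not check the mallet, driver, dye and brush closely at the end, but the arm never went near them.
- **Force:** the reading when clear was about zero. While sliding, the downward force was mostly 14–20 N. Against the stop, the push peaked at about 50 N on the fingertips.

**One disagreement:** the fingertips touched about 30 mm above where the reported tool point says they are. I found contact by force and camera scale instead of by the nominal height.

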